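# Staggered slip trays on the dispatch desk

### The job

Build the staggered stack of message-slip trays: set the deep two-pocket tray level on the lips of the base tray (the one with the pull tab), in line with it but stepped back about 40 mm away from the tab; then set the shallow two-pocket tray on the deep one, stepped the other way so that it lies straight above the base tray. Leave the tray without a centre wall, the one holding paper slips, where it is.

Things in the scene. Friction and masses are not known exactly. Their poses are not given: they have to be found in the camera images.
- base_tray: Base tray: grey, fixed to the desk, 160 mm long (x), 100 wide (y), 40 high, with a centre wall; the only tray with a pull tab, a flat tongue 40 mm wide sticking out 25 mm from one short end. Flat lips 16 mm wide, turned inwards, top its long sides, 40 mm above the origin. Origin: centre of its underside, on the desk (z up); x points along its length towards the tab.
- deep_center (a point): Centre (25 mm above its underside) of the deep two-pocket tray: loose, grey, 50 mm high, 160 long (x), 100 wide (y), 0.15-0.31 kg, no tab, same either way round. Walls, floor 4 mm. Lift it by pinching its 12 mm thick centre wall from above: it crosses mid-length from side to side, top 2 mm under the rim, an empty pocket 70 mm long each side; lips on the long sides leave 68 mm clear.
- shallow_center (a point): Centre (16 mm above its underside) of the shallow two-pocket tray: loose, grey, 32 mm high, 160 long (x), 100 wide (y), 0.11-0.23 kg, no tab, same either way round. Walls, floor 4 mm. Lift it by pinching its 12 mm thick centre wall from above: it crosses mid-length from side to side, top 2 mm under the rim, an empty pocket 70 mm long each side; lips on the long sides leave 68 mm clear.
- open_center (a point): Centre (16 mm above its underside) of the bystander tray: loose, grey, 160 mm long (x), 100 wide (y), 32 high, no centre wall, no tab, a block of white paper slips inside. To be left where it is.
Things that resemble listed ones, but are neither listed nor needed, are in the scene too. What is shaped like the part that bears shallow_center but orange or yellow is not meant.

How it is judged:
By the outcome, as a careful person would: the job done as asked, in the order asked, and still so for the second after the job is handed in, with the robot touching nothing.
It also fails if it takes over 64 s, if anything falls off the work surface, if the arm or the gripper's body presses on something with over 40 N, if the wrist force passes 120 N, or if a joint passes its speed limit or range.

### The arm

A 6-joint arm with a two-finger parallel gripper is mounted at the origin on the work surface. World frame = base frame: x ahead of the robot, y to its left, z up, the work surface at z = 0. Lengths are in m, angles in rad, forces in N, time in s.
With the tool pointing down it reaches from about 0.35 to 0.775 m from the base axis. Payload 5.5 kg.
Tool frame: the origin (TCP) lies on the front face of the gripper's body, between the roots of the fingers; the fingertips stand ahead of it and the grasp point (between the pads) lies 54 mm ahead of it (manip.tip_reach is the x of the fingertips in the tool frame, in m); x points along the fingers, y is the direction in which the jaws open and shut, and the axes are right-handed (so a half turn about x gives the same grasp; the last joint's range is limited). The gripper opens to 85 mm and grips with 20 to 120 N. Pads are 22 mm wide; open, the fingers measure 114 mm over their backs; the gripper's body (76 mm by 85 mm) begins 54 mm behind the grasp point. The pads swing forward as they close: fully open they stand 13 mm farther back than shut.
Start: joints at [0.996, 0.313, 0.046, 1.304, 0, 1.431], TCP at [0.242, 0.522, 0.304] pointing down, gripper open.
Joint ranges: [-2.76, 2.76], [-0.86, 1.69], [-1.03, 1.26], [-2.2, 2.34], [-1.47, 1.5], [-3.14, 3.14]. Speed limits (rad/s): [2.57, 2.57, 3.14, 3.14, 3.14, 3.14].

### API

Orientations are given as a 3x3 rotation matrix whose columns are the frame's x, y, z axes.
In Python, from station import manip gives the robot as it stands.
- The arm moves only by the shell command python3 -m pendant 'ROWS' [FORCE]. ROWS is JSON, a list of rows, each an object of numbers: "grip": the closure in counts, from 0 (fully open) to 255 (shut); "x", "y", "z": the shift along the tool's x, y, z in cm; "ax", "ay", "az": the turn, a rotation vector about the tool's x, y, z in rad. In form: [{"grip": .., "x": .., "y": .., "z": .., "ax": .., "ay": .., "az": ..}, ...]. A call has 1 to 20 rows; each row is the pose to reach, as a shift and turn from the pose measured when the call began, along the tool's axes at that moment; what a row does not reach only later rows make up. A row lasts 1/12 s, in which the tool goes at most 41.7 mm and 7.16 degrees, less where a joint would pass 70% of its speed; a pose out of reach is approached as far as the arm can. A call with a gripper value outside its range is refused whole. The fingers move at their own pace and stop on an object; FORCE is the grip in N (left out, the last holds). Time passes only in rows, so rows that repeat a pose let the fingers close. It gives the time, the measured TCP pose, the force and the opening at its end, in the units of the state.
- manip.state(): the state, without advancing time (a new reading comes with each control period).
- manip.snapshot(name): name is "scene" or "top" or "wrist"; returns a dict with "color" (384x512x3 uint8, red, green, blue), "depth" (384x512 float32, m along the optical axis (not along the pixel's ray), 0 where there is no reading), "fx", "fy", "cx", "cy" (pixels), "xyz" and "attitude" of the camera in the world. Camera axes: x right, y up, looking along -z (the intrinsics and any distortion apply to the point x, -y, -z); pixel columns grow to the right and rows downward; lengths in m; the calibration is good to about 2 mm. A picture is of the moment at which its call begins.
- manip.hand_in(): hands the job in, once; it reports no verdict.
The state is a dict: "time": time; "q": joint angles; "dq": joint speeds; "joint_efforts": joint torques, N m; "ee_pos": TCP position; "ee_rot": TCP orientation; "wrist_force": force on the tool from outside, world axes, zero at the start; "ft_torque": the same for the moment, N m; "opening": finger opening in m.
Only numpy, scipy, OpenCV 4.12 (cv2) and the standard library are available. Lean on these libraries where they do the work, as an engineer would, in place of code of your own. Each camera call takes 0.05 s, during which the arm holds its last target.

## Working session

There is one attempt and no reset: what is moved stays moved. The work goes in short steps, Python scripts to look and compute and a shell command to move; the robot and the scene stay as the last step left them, time stands still between calls to the robot, and variables do not carry over. Pictures are saved under pics/ and viewed, and the job is handed in when it is done.

```bash
ls; mkdir -p pics; python3 - <<'E'
from station import manip
import cv2
s=manip.state(); print({k:s[k] for k in('time','ee_pos','ee_rot','opening','wrist_force')}, manip.tip_reach)
for n in('scene','top','wrist'):
    d=manip.snapshot(n); cv2.imwrite(f'pics/a_{n}.png',d['color'][:,:,::-1])
    print(n,d['fx'],d['fy'],d['cx'],d['cy'],d['xyz'],d['attitude'],[k for k in d])
E
```

```text
pics
{'time': 0.0, 'ee_pos': array([0.24201309, 0.52118432, 0.30299013]), 'ee_rot': array([[-9.98836412e-04,  4.21249928e-01,  9.06944045e-01],
       [-1.54151856e-03,  9.06942771e-01, -4.21251034e-01],
       [-9.99998313e-01, -1.81883195e-03, -2.56522879e-04]]), 'opening': 0.08552554986571613, 'wrist_force': array([-0.35062715,  0.79135266, -0.41457047])} 0.0726
scene 355.3161683561069 355.3161683561069 263.2355393220103 191.90384599643323 [1.20774376 0.56346557 0.8171512 ] [[-0.52070998 -0.53861974  0.66238199]
 [ 0.85368384 -0.33687546  0.39716346]
 [ 0.00922016  0.77227178  0.63522538]] ['color', 'depth', 'fx', 'fy', 'cx', 'cy', 'xyz', 'attitude']
top 409.8982365179494 409.8982365179494 258.5089985344006 198.21765963738676 [0.2532924  0.09713191 1.4375086 ] [[ 0.0245662   0.99210691 -0.12296497]
 [-0.9996757   0.02520451  0.00363793]
 [ 0.00670849  0.12283572  0.99240434]] ['color', 'depth', 'fx', 'fy', 'cx', 'cy', 'xyz', 'attitude']
wrist 289.442058782813 289.442058782813 256.3914681230486 193.3759905975696 [0.17023605 0.55444321 0.37308465] [[ 0.42173512 -0.8624564  -0.27983647]
 [ 0.90671554  0.40028392  0.13281459]
 [-0.00253275 -0.30974465  0.9508164 ]] ['color', 'depth', 'fx', 'fy', 'cx', 'cy', 'xyz', 'attitude']
```

View pics/a_top.png

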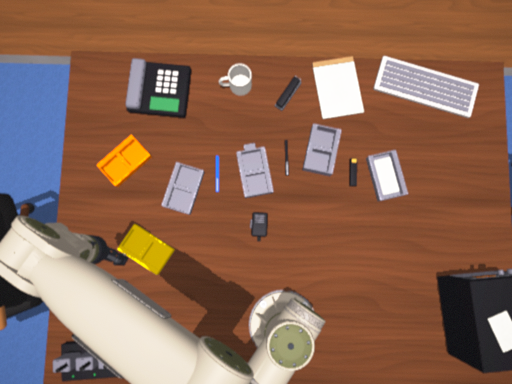

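View pics/a_scene.png

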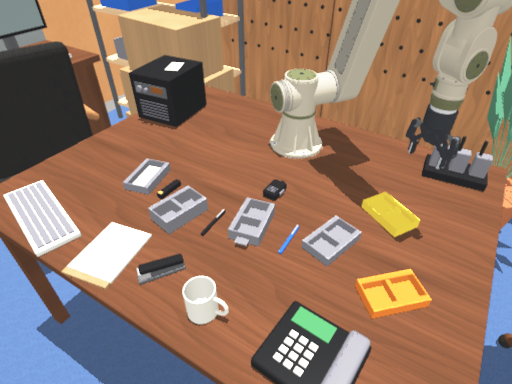

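View pics/a_wrist.png

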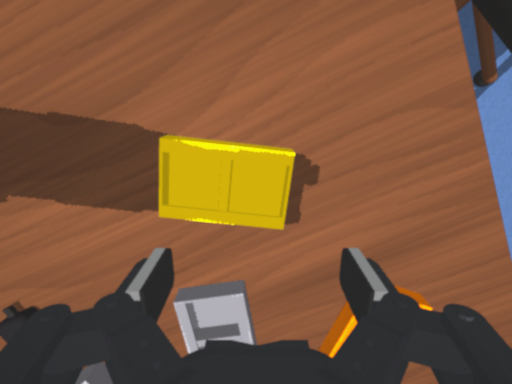

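The top view shows the base tray with its tab near (254,170), one two-pocket tray at (322,149), which looks deep, and another at (183,188), which looks shallow. The paper tray is at (387,175). Next I'll enlarge this area and measure it.

```bash
cat > h.py <<'E'
import numpy as np, cv2
from station import manip
def proj(d,P):
    p=(np.asarray(P)-d['xyz'])@d['attitude']
    return np.array([d['cx']+d['fx']*p[...,0]/-p[...,2], d['cy']-d['fy']*p[...,1]/-p[...,2]]).T
def ray(d,u,v):
    return d['attitude']@np.array([(u-d['cx'])/d['fx'],-(v-d['cy'])/d['fy'],-1.])
def onz(d,u,v,z):
    r=ray(d,u,v); return d['xyz']+r*(z-d['xyz'][2])/r[2]
def cloud(d):
    v,u=np.mgrid[:384,:512]; z=d['depth']
    c=np.stack([(u-d['cx'])/d['fx']*z,-(v-d['cy'])/d['fy']*z,-z],-1)
    return c@d['attitude'].T+d['xyz']
def tri(d1,p1,d2,p2):
    r1=ray(d1,*p1);r2=ray(d2,*p2)
    t=np.linalg.lstsq(np.stack([r1,-r2],1),np.array(d2['xyz'])-d1['xyz'],rcond=None)[0]
    a=d1['xyz']+t[0]*r1;b=d2['xyz']+t[1]*r2
    return (a+b)/2,np.linalg.norm(a-b)
E
python3 - <<'E'
from h import *
d=manip.snapshot('top'); im=d['color'][:,:,::-1]
cv2.imwrite('pics/b_top.png',cv2.resize(im[120:230,150:420],None,fx=2.9,fy=2.9,interpolation=cv2.INTER_CUBIC))
C=cloud(d)
for n,(u,v),in [('base',(254,170)),('A',(322,149)),('B',(183,188)),('open',(387,175))]:
    w=C[v-32:v+32,u-28:u+28].reshape(-1,3); w=w[w[:,2]>0.02]
    r=cv2.minAreaRect(w[:,:2].astype(np.float32)*1000)
    print(n,r,np.percentile(w[:,2],[50,90,97]))
s=manip.snapshot('scene'); im=s['color'][:,:,::-1]
cv2.imwrite('pics/b_scene.png',cv2.resize(im[150:270,110:370],None,fx=3,fy=3,interpolation=cv2.INTER_CUBIC))
E
```

```text
base ((442.33587646484375, 91.8649673461914), (366.83709716796875, 100.12647247314453), 12.504874229431152) [0.03985517 0.04392668 0.04694616]
A ((456.1085510253906, -61.02693176269531), (130.02261352539062, 497.6830139160156), 66.69398498535156) [0.04934744 0.05414586 0.05739706]
B ((405.9093017578125, 237.60372924804688), (378.6791076660156, 169.40811157226562), 66.72924041748047) [0.03212438 0.03606511 0.04017221]
open ((437.56549072265625, -141.11618041992188), (169.6595458984375, 578.0057983398438), 21.361848831176758) [0.03215088 0.03641035 0.03952724]
```

View pics/b_top.png

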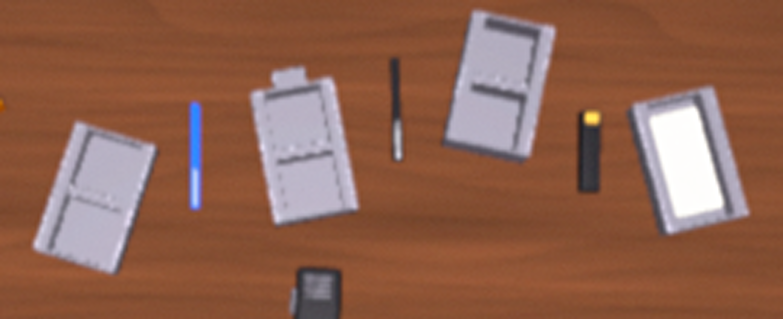

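View pics/b_scene.png

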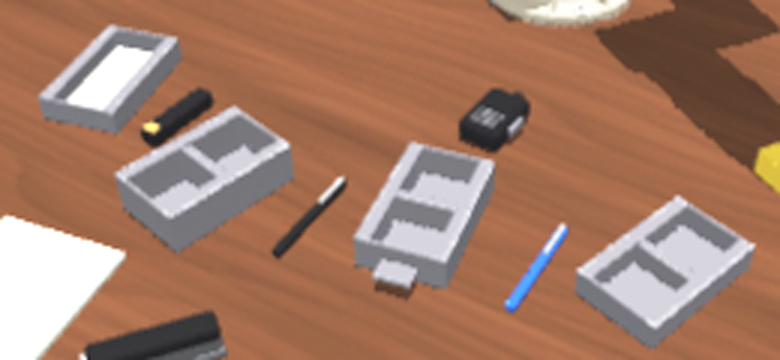

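```bash
python3 - <<'E'
from h import *
d=manip.snapshot('top'); s=manip.snapshot('scene')
T={'base':(.04,[(252,92),(331,79),(357,211),(276,223)]),'deep':(.05,[(474,11),(554,27),(526,153),(447,141)]),'shal':(.032,[(78,122),(156,147),(117,268),(35,246)])}
for n,(z,c) in T.items():
    P=np.array([onz(d,150+(u+.5)/2.9-.5,120+(v+.5)/2.9-.5,z) for u,v in c])
    l=P[0]+P[1]-P[2]-P[3]
    print(n,P.mean(0).round(4),'yaw',np.degrees(np.arctan2(l[1],l[0])).round(1),'L',np.linalg.norm(l)/2,'W',np.linalg.norm(P[0]+P[3]-P[1]-P[2])/2)
# two-view height: scene far/left rim corners
S={'deep TL? ':((179,214),(474,11)),}
f=lambda p,o,k:((p[0]+.5)/k-.5+o[0],(p[1]+.5)/k-.5+o[1])
for nm,sc,tp in [('deep tl',(178,217),(474,11)),('deep tr',(117,176),(554,27)),('deep bl',(291,148),(447,141)),('deep br',(235,108),(526,153)),
  ('base br(robot,right)',(413,143),(357,211)),('base bl',(494,160),(276,223)),('base tl',(441,256),(252,92)),('base tr',(357,238),(331,79)),
  ('sh tl',(652,318),(78,122)),('sh tr',(577,271),(156,147)),('sh bl',(753,243),(35,246)),('sh br',(680,197),(117,268))]:
    p,e=tri(d,f(tp,(150,120),2.9),s,f(sc,(110,150),3)); print(nm,p.round(4),e.round(4))
st=manip.state();print(st['ee_pos'],st['time'])
E
```

```text
base [0.5187 0.1082 0.04  ] yaw 12.1 L 0.1622678279732379 W 0.09671689664611172
deep [ 0.6057 -0.1244  0.05  ] yaw -11.5 L 0.1606765629059754 W 0.09633112615138698
shal [0.4598 0.3544 0.032 ] yaw -15.7 L 0.15477489558471821 W 0.10010568862003197
deep tl [ 0.6892 -0.088   0.053 ] 0.0092
deep tr [ 0.6741 -0.1867  0.0502] 0.0048
deep bl [ 0.5338 -0.0614  0.044 ] 0.0016
deep br [ 0.5197 -0.1538  0.0526] 0.0027
base br(robot,right) [0.4478 0.0441 0.0368] 0.0018
base bl [0.4303 0.1397 0.0426] 0.0016
base tl [0.5874 0.1714 0.0476] 0.0015
base tr [0.6063 0.0794 0.0402] 0.0035
sh tl [0.5462 0.3791 0.0421] 0.0004
sh tr [0.5201 0.2872 0.0305] 0.0024
sh bl [0.3962 0.4247 0.037 ] 0.0028
sh br [0.3713 0.3308 0.0349] 0.0108
[0.24218861 0.52145011 0.30370473] 0.35
```

Deep is at about (0.606,-0.124) with yaw -11.5°. Base is at (0.519,0.108), yaw 12°, and shallow at (0.460,0.354), yaw -16°. The two views give heights that fit the text. I'll hover over the deep tray next.

```bash
python3 -m pendant '[{"grip":0,"x":0,"y":-43.3,"z":60.2,"ax":1.337},{"grip":0,"x":0,"y":-43.3,"z":60.2,"ax":1.337},{"grip":0,"x":0,"y":-43.3,"z":60.2,"ax":1.337},{"grip":0,"x":0,"y":-43.3,"z":60.2,"ax":1.337},{"grip":0,"x":0,"y":-43.3,"z":60.2,"ax":1.337},{"grip":0,"x":0,"y":-43.3,"z":60.2,"ax":1.337},{"grip":0,"x":0,"y":-43.3,"z":60.2,"ax":1.337},{"grip":0,"x":0,"y":-43.3,"z":60.2,"ax":1.337},{"grip":0,"x":0,"y":-43.3,"z":60.2,"ax":1.337},{"grip":0,"x":0,"y":-43.3,"z":60.2,"ax":1.337},{"grip":0,"x":0,"y":-43.3,"z":60.2,"ax":1.337},{"grip":0,"x":0,"y":-43.3,"z":60.2,"ax":1.337},{"grip":0,"x":0,"y":-43.3,"z":60.2,"ax":1.337},{"grip":0,"x":0,"y":-43.3,"z":60.2,"ax":1.337},{"grip":0,"x":0,"y":-43.3,"z":60.2,"ax":1.337},{"grip":0,"x":0,"y":-43.3,"z":60.2,"ax":1.337},{"grip":0,"x":0,"y":-43.3,"z":60.2,"ax":1.337},{"grip":0,"x":0,"y":-43.3,"z":60.2,"ax":1.337},{"grip":0,"x":0,"y":-43.3,"z":60.2,"ax":1.337},{"grip":0,"x":0,"y":-43.3,"z":60.2,"ax":1.337}]' 40
python3 - <<'E'
from h import *
d=manip.snapshot('wrist'); cv2.imwrite('pics/c.png',cv2.resize(d['color'][:,:,::-1],(768,576),interpolation=cv2.INTER_CUBIC))
import pickle; pickle.dump(d,open('c.pkl','wb')); s=manip.state(); print(s['ee_pos'],s['ee_rot'],s['q'],s['time'])
E
```

```text
[0.24220409 0.52146204 0.30378692] [[-1.14059000e-04  4.21244865e-01  9.06946939e-01]
 [-1.83908689e-04  9.06946921e-01 -4.21244880e-01]
 [-9.99999977e-01 -2.14842193e-04 -2.59748679e-05]] [ 9.96383558e-01  3.13325337e-01  4.59415815e-02  1.30362894e+00
 -4.17145217e-06  1.43120104e+00] 0.4validation failed for argument at $[0]...
```

View pics/c.png

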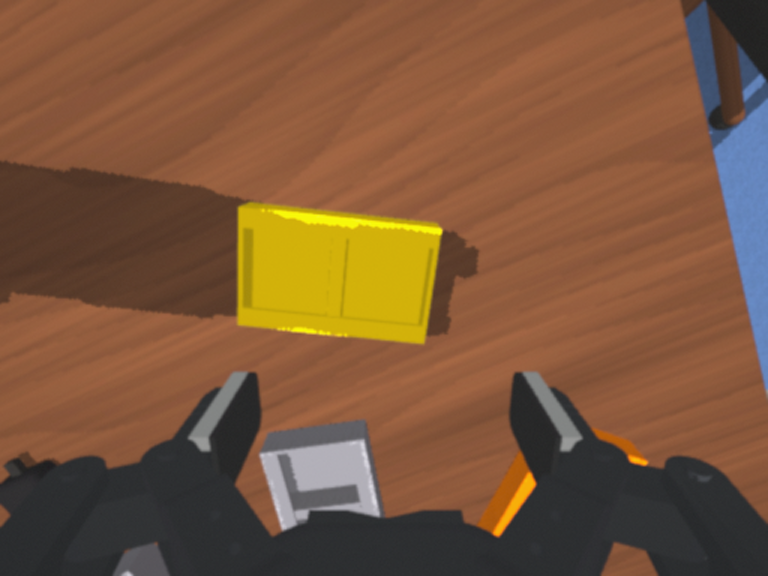

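The call was refused because every key is required, and the view hasn't changed. I'll resend it with all the keys.

```bash
python3 -m pendant '[{"grip":0,"x":0,"y":-43.3,"z":60.2,"ax":1.337,"ay":0,"az":0},{"grip":0,"x":0,"y":-43.3,"z":60.2,"ax":1.337,"ay":0,"az":0},{"grip":0,"x":0,"y":-43.3,"z":60.2,"ax":1.337,"ay":0,"az":0},{"grip":0,"x":0,"y":-43.3,"z":60.2,"ax":1.337,"ay":0,"az":0},{"grip":0,"x":0,"y":-43.3,"z":60.2,"ax":1.337,"ay":0,"az":0},{"grip":0,"x":0,"y":-43.3,"z":60.2,"ax":1.337,"ay":0,"az":0},{"grip":0,"x":0,"y":-43.3,"z":60.2,"ax":1.337,"ay":0,"az":0},{"grip":0,"x":0,"y":-43.3,"z":60.2,"ax":1.337,"ay":0,"az":0},{"grip":0,"x":0,"y":-43.3,"z":60.2,"ax":1.337,"ay":0,"az":0},{"grip":0,"x":0,"y":-43.3,"z":60.2,"ax":1.337,"ay":0,"az":0},{"grip":0,"x":0,"y":-43.3,"z":60.2,"ax":1.337,"ay":0,"az":0},{"grip":0,"x":0,"y":-43.3,"z":60.2,"ax":1.337,"ay":0,"az":0},{"grip":0,"x":0,"y":-43.3,"z":60.2,"ax":1.337,"ay":0,"az":0},{"grip":0,"x":0,"y":-43.3,"z":60.2,"ax":1.337,"ay":0,"az":0},{"grip":0,"x":0,"y":-43.3,"z":60.2,"ax":1.337,"ay":0,"az":0},{"grip":0,"x":0,"y":-43.3,"z":60.2,"ax":1.337,"ay":0,"az":0},{"grip":0,"x":0,"y":-43.3,"z":60.2,"ax":1.337,"ay":0,"az":0},{"grip":0,"x":0,"y":-43.3,"z":60.2,"ax":1.337,"ay":0,"az":0},{"grip":0,"x":0,"y":-43.3,"z":60.2,"ax":1.337,"ay":0,"az":0},{"grip":0,"x":0,"y":-43.3,"z":60.2,"ax":1.337,"ay":0,"az":0}]' 40
python3 - <<'E'
from h import *
d=manip.snapshot('wrist'); cv2.imwrite('pics/c2.png',cv2.resize(d['color'][:,:,::-1],(768,576),interpolation=cv2.INTER_CUBIC))
import pickle; pickle.dump(d,open('c.pkl','wb')); s=manip.state(); print(s['ee_pos'],s['ee_rot'],s['q'],s['time'])
E
```

```text
time: 2.07
ee_pos: [0.6062, -0.1268, 0.3028]
ee_rot: [[-0.001, 0.979, -0.203], [0.0, -0.203, -0.979], [-1.0, -0.001, -0.0]]
wrist_force: [0.1, -0.0, 0.0]
opening: 0.0855
[ 0.60560983 -0.12530909  0.30319624] [[-1.35513005e-03  9.79595891e-01 -2.00972768e-01]
 [ 6.43414084e-04 -2.00972057e-01 -9.79596763e-01]
 [-9.99998875e-01 -1.45678972e-03 -3.57942520e-04]] [-3.33817100e-01  4.01015796e-01  1.70899099e-01  1.34217077e+00
  1.63885898e-04  1.43932971e+00] 2.1167
```

View pics/c2.png

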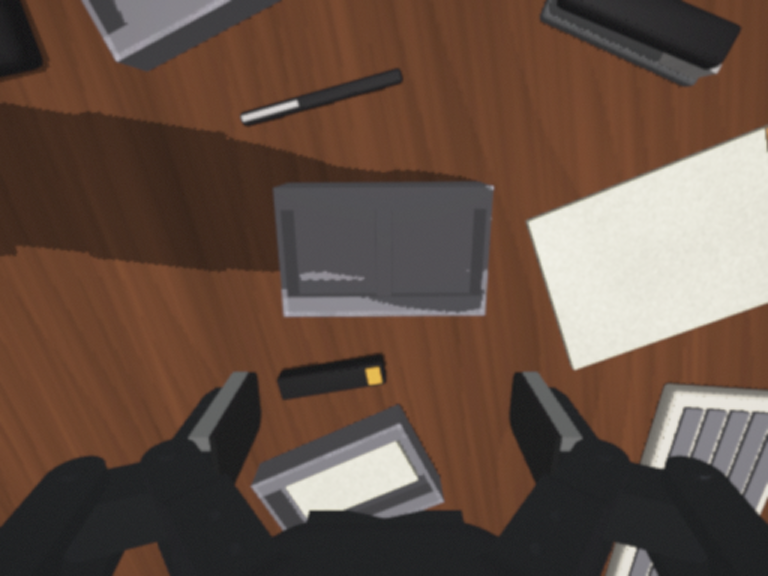

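The deep tray's rim is at about (275..493, 187..316) in the enlarged view, in the gripper's shadow. I'll fit the rim from the depth cloud.

```bash
cat >> h.py <<'E'
def rimfit(d,zlo,zhi,c,rad=.105,out=None):
    C=cloud(d); m=(C[...,2]>zlo)&(C[...,2]<zhi)&(np.hypot(C[...,0]-c[0],C[...,1]-c[1])<rad)&(d['depth']>0)
    n,l,st,_=cv2.connectedComponentsWithStats(m.astype(np.uint8)); k=1+np.argmax(st[1:,4]); m=l==k
    w=C[m]; r=cv2.minAreaRect((w[:,:2]*1000).astype(np.float32)); b=cv2.boxPoints(r)
    e=[b[1]-b[0],b[2]-b[1]]; L=max(e,key=np.linalg.norm)
    if out: cv2.imwrite(out,cv2.resize(m.astype(np.uint8)*255,(768,576)))
    return np.array(r[0])/1000,r[1],np.degrees(np.arctan2(L[1],L[0])),np.percentile(w[:,2],[5,50,95]),len(w)
E
python3 - <<'E'
from h import *
import pickle
d=pickle.load(open('c.pkl','rb'))
print(rimfit(d,.043,.058,(.606,-.124),out='pics/c_m.png'))
z=.05
P=np.array([onz(d,(u+.5)/1.5-.5,(v+.5)/1.5-.5,z) for u,v in [(275,187),(493,186),(486,315),(284,316)]]);print(P,P.mean(0))
C=cloud(d)
# pocket-floor / desk heights
for u,v in [(230,160),(290,160),(255,160),(256,170),(245,240)]: print(u,v,C[v,u])
E
```

```text
(array([ 0.60570319, -0.12435123]), (100.49214172363281, 160.4637908935547), np.float32(-11.388108), array([0.04722022, 0.04989584, 0.05118656]), 5232)
[[ 0.53866912 -0.05904548  0.05      ]
 [ 0.69367803 -0.09047465  0.05      ]
 [ 0.67544346 -0.18908336  0.05      ]
 [ 0.51753935 -0.1572921   0.05      ]] [ 0.60633249 -0.12397389  0.05      ]
230 160 [ 0.57332008 -0.11599599  0.00327556]
290 160 [ 0.64926077 -0.13142934  0.00472308]
255 160 [ 0.60716215 -0.11366065  0.04812609]
256 170 [ 0.60587939 -0.1254058   0.04769566]
245 240 [ 0.56895556 -0.22771067  0.01247643]
```

View pics/c_m.png

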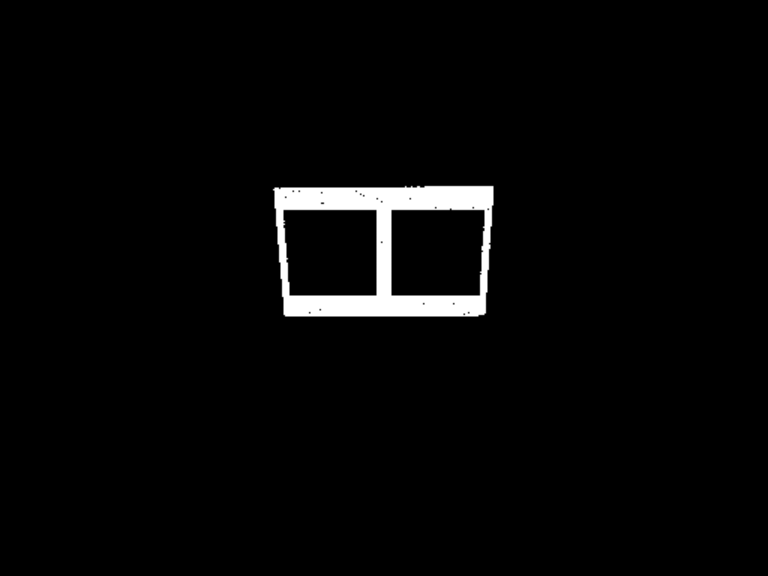

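The fit is clean: deep rim 160.5 x 100.5 mm, z 0.050, centre (0.6057,-0.1244), yaw -11.4°. I'll go down with the grasp point at about z 0.033, then close.

```bash
python3 -m pendant '[{"grip":0,"x":4,"y":0,"z":-0.1,"ax":0,"ay":0,"az":0},{"grip":0,"x":8,"y":0,"z":-0.1,"ax":0,"ay":0,"az":0},{"grip":0,"x":12,"y":0,"z":-0.1,"ax":0,"ay":0,"az":0},{"grip":0,"x":15.5,"y":0,"z":-0.1,"ax":0,"ay":0,"az":0},{"grip":0,"x":18,"y":0,"z":-0.1,"ax":0,"ay":0,"az":0},{"grip":0,"x":20,"y":0,"z":-0.1,"ax":0,"ay":0,"az":0},{"grip":0,"x":21,"y":0,"z":-0.1,"ax":0,"ay":0,"az":0},{"grip":0,"x":21.6,"y":0,"z":-0.1,"ax":0,"ay":0,"az":0},{"grip":0,"x":21.6,"y":0,"z":-0.1,"ax":0,"ay":0,"az":0},{"grip":255,"x":21.6,"y":0,"z":-0.1,"ax":0,"ay":0,"az":0},{"grip":255,"x":21.6,"y":0,"z":-0.1,"ax":0,"ay":0,"az":0},{"grip":255,"x":21.6,"y":0,"z":-0.1,"ax":0,"ay":0,"az":0},{"grip":255,"x":21.6,"y":0,"z":-0.1,"ax":0,"ay":0,"az":0},{"grip":255,"x":21.6,"y":0,"z":-0.1,"ax":0,"ay":0,"az":0},{"grip":255,"x":21.6,"y":0,"z":-0.1,"ax":0,"ay":0,"az":0},{"grip":255,"x":21.6,"y":0,"z":-0.1,"ax":0,"ay":0,"az":0},{"grip":255,"x":21.6,"y":0,"z":-0.1,"ax":0,"ay":0,"az":0}]' 45
```

```text
time: 3.53
ee_pos: [0.6057, -0.1244, 0.0878]
ee_rot: [[-0.001, 0.98, -0.201], [0.0, -0.201, -0.98], [-1.0, -0.001, -0.0]]
wrist_force: [-1.0, 0.2, 3.7]
opening: 0.0115
```

```bash
python3 - <<'E'
from h import *
d=manip.snapshot('top')
print(rimfit(d,.032,.047,(.519,.108),out='pics/d_m.png'))
s=manip.snapshot('scene')
print(rimfit(s,.032,.047,(.519,.108)))
cv2.imwrite('pics/d.png',d['color'][:,:,::-1])
E
```

```text
(array([0.52364185, 0.10996834]), (153.14547729492188, 99.91669464111328), np.float32(12.3195505), array([0.03472029, 0.03991652, 0.04450146]), 429)
(array([0.51900055, 0.11050944]), (164.67333984375, 101.60010528564453), np.float32(12.26501), array([0.03396061, 0.04130354, 0.04439688]), 644)
```

View pics/d_m.png

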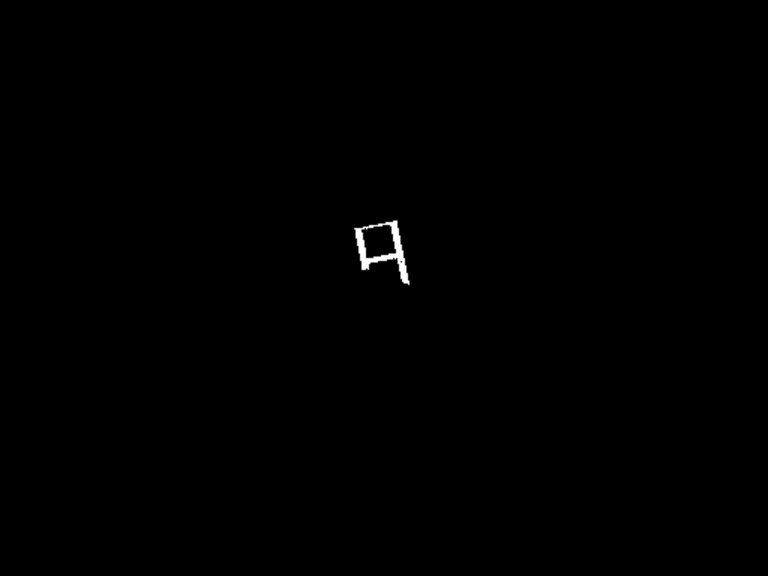

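View pics/d.png

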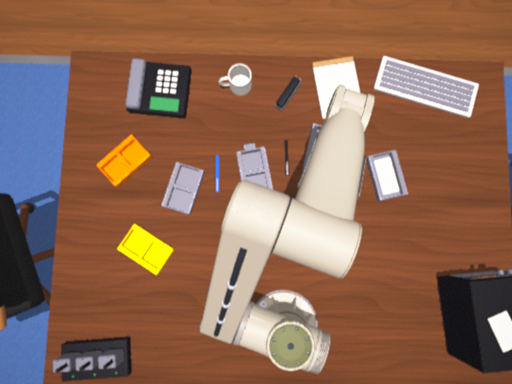

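Gripped: the opening is 11.5 mm on the 12 mm wall. I'll lift it and stage beside the base so the wrist camera can look down at the base.

```bash
python3 -m pendant '[{"grip":255,"x":-2,"y":0,"z":0,"ax":0,"ay":0,"az":0},{"grip":255,"x":-5,"y":0,"z":0,"ax":0,"ay":0,"az":0},{"grip":255,"x":-8,"y":0,"z":0,"ax":0,"ay":0,"az":0},{"grip":255,"x":-11,"y":-1,"z":-1.3,"ax":-0.04,"ay":0,"az":0},{"grip":255,"x":-14,"y":-3,"z":-4,"ax":-0.12,"ay":0,"az":0},{"grip":255,"x":-17,"y":-5,"z":-7,"ax":-0.21,"ay":0,"az":0},{"grip":255,"x":-19,"y":-7,"z":-9.5,"ax":-0.3,"ay":0,"az":0},{"grip":255,"x":-20.5,"y":-8.5,"z":-11.8,"ax":-0.36,"ay":0,"az":0},{"grip":255,"x":-21.2,"y":-9.5,"z":-13,"ax":-0.4,"ay":0,"az":0},{"grip":255,"x":-21.2,"y":-9.75,"z":-13.4,"ax":-0.415,"ay":0,"az":0},{"grip":255,"x":-21.2,"y":-9.75,"z":-13.4,"ax":-0.415,"ay":0,"az":0},{"grip":255,"x":-21.2,"y":-9.75,"z":-13.4,"ax":-0.415,"ay":0,"az":0}]'
python3 - <<'E'
from h import *
d=manip.snapshot('wrist'); cv2.imwrite('pics/e.png',cv2.resize(d['color'][:,:,::-1],(768,576),interpolation=cv2.INTER_CUBIC))
import pickle; pickle.dump(d,open('e.pkl','wb')); s=manip.state(); print(s['ee_pos'],s['ee_rot'],s['opening'],s['time'],s['wrist_force'])
print(rimfit(d,.033,.046,(.519,.109),out='pics/e_m.png'))
E
```

```text
time: 4.63
ee_pos: [0.5372, 0.026, 0.2984]
ee_rot: [[-0.003, 0.978, 0.21], [-0.0, 0.21, -0.978], [-1.0, -0.002, -0.0]]
wrist_force: [-0.5, 0.1, -3.2]
opening: 0.0116
[0.53733286 0.02559646 0.29816276] [[-2.96599930e-03  9.77831209e-01  2.09373661e-01]
 [-6.92372803e-05  2.09374380e-01 -9.77835551e-01]
 [-9.99995599e-01 -2.91475602e-03 -5.53301892e-04]] 0.011589817568913039 4.6833 [-0.25961221  0.30005895 -2.89922379]
(array([0.52041602, 0.10975006]), (160.71441650390625, 100.2709732055664), np.float32(12.56982), array([0.03733648, 0.03983687, 0.0411708 ]), 6239)
```

View pics/e.png

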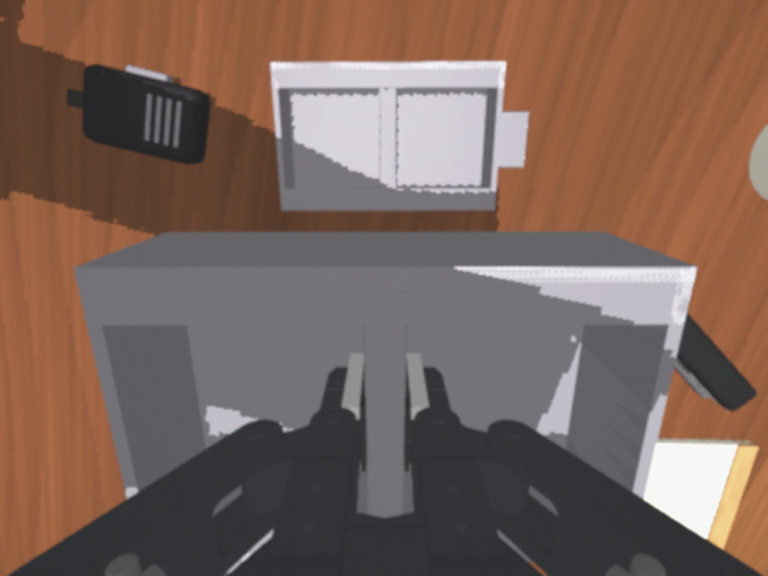

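View pics/e_m.png

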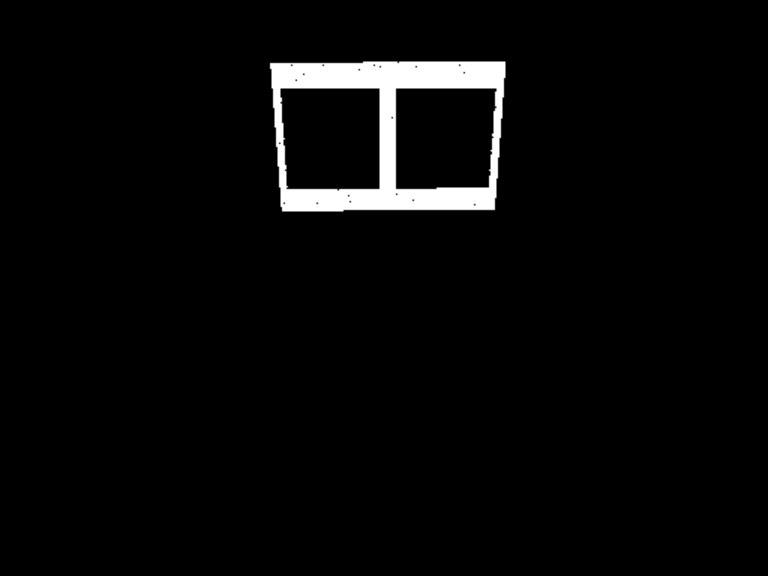

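The wrist view shows the base with its rim at (271..505, 62..210) and the tab to the right at (515,140). The fit gives centre (0.5204,0.1098), yaw 12.6°, lips at z 0.040, and the held tray is square with it. Target for deep is (0.4814,0.1011). I'll move over it and down to about 12 mm above.

```bash
python3 -m pendant '[{"grip":255,"x":0,"y":-0.8,"z":-1.8,"ax":-0.002,"ay":0,"az":0.0015},{"grip":255,"x":1,"y":-1.8,"z":-4.2,"ax":-0.006,"ay":0,"az":0.0015},{"grip":255,"x":3,"y":-2.9,"z":-6.4,"ax":-0.008,"ay":0,"az":0.0015},{"grip":255,"x":6,"y":-3.5,"z":-7.8,"ax":-0.008,"ay":0,"az":0.0015},{"grip":255,"x":9,"y":-3.84,"z":-8.55,"ax":-0.008,"ay":0,"az":0.0015},{"grip":255,"x":11.5,"y":-3.84,"z":-8.55,"ax":-0.008,"ay":0,"az":0.0015},{"grip":255,"x":13.5,"y":-3.84,"z":-8.55,"ax":-0.008,"ay":0,"az":0.0015},{"grip":255,"x":15,"y":-3.84,"z":-8.55,"ax":-0.008,"ay":0,"az":0.0015},{"grip":255,"x":15.8,"y":-3.84,"z":-8.55,"ax":-0.008,"ay":0,"az":0.0015},{"grip":255,"x":15.8,"y":-3.84,"z":-8.55,"ax":-0.008,"ay":0,"az":0.0015},{"grip":255,"x":15.8,"y":-3.84,"z":-8.55,"ax":-0.008,"ay":0,"az":0.0015}]'
python3 - <<'E'
from h import *
s=manip.state(); print(s['ee_pos'],s['ee_rot'],s['opening'],s['time'],s['wrist_force'])
d=manip.snapshot('scene'); cv2.imwrite('pics/f.png',cv2.resize(d['color'][100:300,100:400,::-1],None,fx=2.6,fy=2.6,interpolation=cv2.INTER_CUBIC))
E
```

```text
time: 5.6
ee_pos: [0.4816, 0.1004, 0.1398]
ee_rot: [[-0.003, 0.976, 0.216], [0.0, 0.216, -0.976], [-1.0, -0.003, -0.001]]
wrist_force: [0.6, 0.1, -2.4]
opening: 0.0113
[0.4815547  0.10041141 0.1397899 ] [[-3.01529454e-03  9.76463848e-01  2.15660062e-01]
 [ 7.21611262e-05  2.15661255e-01 -9.76468237e-01]
 [-9.99995451e-01 -2.92877708e-03 -7.20744936e-04]] 0.011275444306450853 5.6 [ 0.56783087  0.12276101 -2.39268442]
```

View pics/f.png

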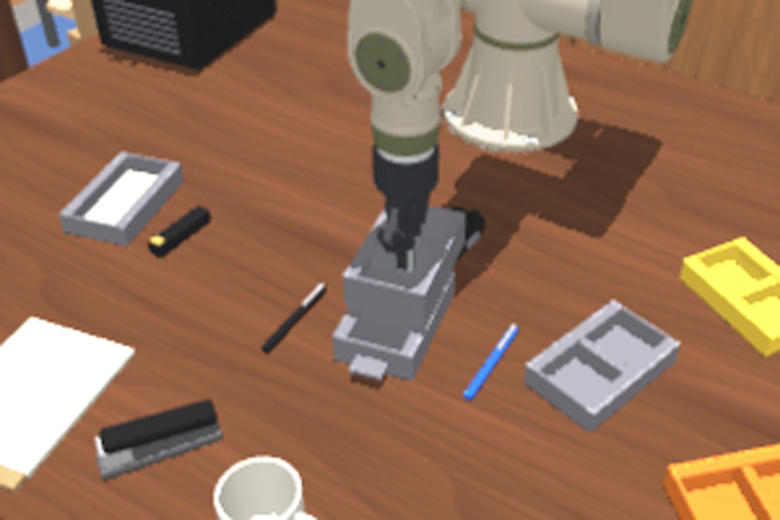

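The deep tray hangs level over the base, stepped back from the tab. I'll lower it onto the lips.

```bash
python3 -m pendant '[{"grip":255,"x":0.4,"y":0,"z":-0.07,"ax":0,"ay":0,"az":0.0015},{"grip":255,"x":0.8,"y":0,"z":-0.07,"ax":0,"ay":0,"az":0.0015},{"grip":255,"x":1.05,"y":0,"z":-0.07,"ax":0,"ay":0,"az":0.0015},{"grip":255,"x":1.2,"y":0,"z":-0.07,"ax":0,"ay":0,"az":0.0015},{"grip":255,"x":1.25,"y":0,"z":-0.07,"ax":0,"ay":0,"az":0.0015},{"grip":255,"x":1.25,"y":0,"z":-0.07,"ax":0,"ay":0,"az":0.0015},{"grip":255,"x":1.25,"y":0,"z":-0.07,"ax":0,"ay":0,"az":0.0015}]'
python3 - <<'E'
from h import *
s=manip.state(); print(s['ee_pos'],s['wrist_force'],s['ft_torque'])
E
```

```text
time: 6.23
ee_pos: [0.482, 0.1014, 0.1282]
ee_rot: [[0.0, 0.976, 0.216], [0.001, 0.216, -0.976], [-1.0, 0.001, -0.0]]
wrist_force: [-0.0, -0.1, -2.6]
opening: 0.0114
[0.4819819  0.10135048 0.1282125 ] [-0.02245577 -0.14540739 -2.62324256] [ 0.00039419 -0.02514015 -0.04999634]
```

```bash
python3 -m pendant '[{"grip":255,"x":0.1,"y":0,"z":0,"ax":0,"ay":0,"az":0},{"grip":255,"x":0.15,"y":0,"z":0,"ax":0,"ay":0,"az":0},{"grip":255,"x":0.15,"y":0,"z":0,"ax":0,"ay":0,"az":0}]'
```

```text
time: 6.48
ee_pos: [0.4822, 0.1014, 0.1277]
ee_rot: [[0.001, 0.976, 0.216], [0.0, 0.216, -0.976], [-1.0, 0.001, -0.0]]
wrist_force: [-1.7, 0.0, 4.7]
opening: 0.0115
```

Contact. I'll release, rise and look.

```bash
python3 -m pendant '[{"grip":120,"x":0,"y":0,"z":0,"ax":0,"ay":0,"az":0},{"grip":60,"x":0,"y":0,"z":0,"ax":0,"ay":0,"az":0},{"grip":60,"x":0,"y":0,"z":0,"ax":0,"ay":0,"az":0},{"grip":60,"x":0,"y":0,"z":0,"ax":0,"ay":0,"az":0},{"grip":60,"x":-1,"y":0,"z":0,"ax":0,"ay":0,"az":0},{"grip":60,"x":-3,"y":0,"z":0,"ax":0,"ay":0,"az":0},{"grip":0,"x":-6,"y":0,"z":0,"ax":0,"ay":0,"az":0},{"grip":0,"x":-10,"y":0,"z":0,"ax":0,"ay":0,"az":0},{"grip":0,"x":-14,"y":0,"z":0,"ax":0,"ay":0,"az":0},{"grip":0,"x":-17,"y":0,"z":0,"ax":0,"ay":0,"az":0},{"grip":0,"x":-18,"y":0,"z":0,"ax":0,"ay":0,"az":0},{"grip":0,"x":-18,"y":0,"z":0,"ax":0,"ay":0,"az":0}]'
python3 - <<'E'
from h import *
d=manip.snapshot('wrist'); cv2.imwrite('pics/g.png',cv2.resize(d['color'][:,:,::-1],(768,576),interpolation=cv2.INTER_CUBIC))
s=manip.state(); print(s['ee_pos'],s['ee_rot'],s['q'],s['opening'],s['time'],s['wrist_force'])
print(rimfit(d,.083,.097,(.482,.101)))
print(rimfit(d,.033,.046,(.52,.11)))
t=manip.snapshot('top'); print(rimfit(t,.024,.040,(.46,.354)))
E
```

```text
time: 7.48
ee_pos: [0.4834, 0.1014, 0.3116]
ee_rot: [[0.008, 0.976, 0.216], [0.001, 0.216, -0.976], [-1.0, 0.008, 0.001]]
wrist_force: [-0.6, 0.5, -1.0]
opening: 0.0854
[0.48254186 0.10131813 0.30906921] [[ 4.53978996e-03  9.76345245e-01  2.16169730e-01]
 [ 6.25640106e-04  2.16169142e-01 -9.76355730e-01]
 [-9.99989499e-01  4.56769439e-03  3.70521758e-04]] [ 4.37904452e-02  1.49708920e-01 -1.52342654e-01  1.26418191e+00
  4.26304457e-04  1.39669716e+00] 0.08550633784361848 7.5333 [ 0.14698152  0.32460763 -0.75616026]
(array([0.48246252, 0.10146307]), (160.42750549316406, 100.5685806274414), np.float32(12.528502), array([0.08736375, 0.08986837, 0.09113505]), 6300)
(array([0.52554272, 0.10062525]), (69.10033416748047, 73.24402618408203), np.float32(-77.42008), array([0.04285199, 0.04404761, 0.04525672]), 3394)
(array([0.45685489, 0.35672784]), (101.3822021484375, 160.1439971923828), np.float32(-15.794651), array([0.02643269, 0.03193337, 0.03662522]), 566)
```

View pics/g.png

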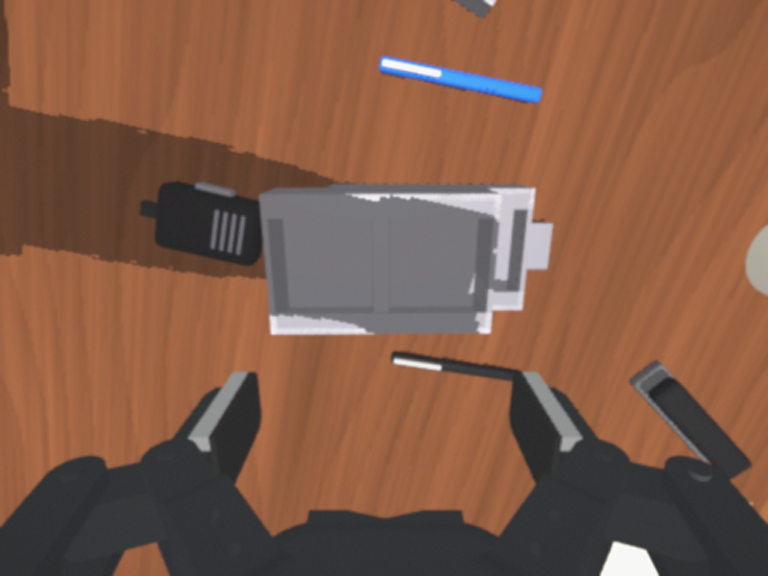

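Deep is seated level with its rim at 0.090, 38.9 mm back and 0.2 mm sideways. In the wrist view the base and tab stick out to its right at (515,250). Next I'll hover over the shallow tray.

```bash
python3 -m pendant '[{"grip":0,"x":0.9,"y":0.4,"z":-3,"ax":0.05,"ay":0,"az":0},{"grip":0,"x":0.9,"y":0.9,"z":-7,"ax":0.14,"ay":0,"az":0},{"grip":0,"x":0.9,"y":1.4,"z":-11,"ax":0.23,"ay":0,"az":0},{"grip":0,"x":0.9,"y":2,"z":-15,"ax":0.32,"ay":0,"az":0},{"grip":0,"x":0.9,"y":2.4,"z":-19,"ax":0.4,"ay":0,"az":0},{"grip":0,"x":0.9,"y":2.8,"z":-22,"ax":0.46,"ay":0,"az":0},{"grip":0,"x":0.9,"y":3.1,"z":-24.5,"ax":0.49,"ay":0,"az":0},{"grip":0,"x":0.9,"y":3.2,"z":-25.3,"ax":0.492,"ay":0,"az":0},{"grip":0,"x":0.9,"y":3.2,"z":-25.3,"ax":0.492,"ay":0,"az":0},{"grip":0,"x":0.9,"y":3.2,"z":-25.3,"ax":0.492,"ay":0,"az":0},{"grip":0,"x":0.9,"y":3.2,"z":-25.3,"ax":0.492,"ay":0,"az":0}]'
python3 - <<'E'
from h import *
d=manip.snapshot('wrist'); cv2.imwrite('pics/i.png',cv2.resize(d['color'][:,:,::-1],(768,576),interpolation=cv2.INTER_CUBIC))
s=manip.state(); print(s['ee_pos'],s['ee_rot'],s['q'],s['opening'],s['time'],s['wrist_force'])
r=rimfit(d,.025,.038,(.459,.355));print(r)
R=s['ee_rot'];print('yaw',np.degrees(np.arctan2(R[1,1],R[0,1])),'delta tool cm',R.T@(np.array([*r[0],.083])-s['ee_pos'])*100)
E
```

```text
time: 8.5
ee_pos: [0.4581, 0.3539, 0.2974]
ee_rot: [[-0.001, 0.963, -0.271], [-0.001, -0.271, -0.963], [-1.0, -0.0, 0.001]]
wrist_force: [-0.5, -0.1, -0.5]
opening: 0.0856
[0.45836809 0.35377047 0.29781602] [[ 1.52443738e-04  9.62326286e-01 -2.71897215e-01]
 [-5.91840659e-04 -2.71897083e-01 -9.62326154e-01]
 [-9.99999813e-01  3.07620422e-04  5.28094816e-04]] [ 5.18934606e-01  3.22864133e-01  4.46724063e-02  1.29276575e+00
 -5.89529000e-04  2.36509491e+00] 0.08519949735364166 8.55 [-0.35681103  0.76546504  0.28291031]
(array([0.45823688, 0.35759991]), (100.47618865966797, 160.68582153320312), np.float32(-15.86583), array([0.02899732, 0.03187077, 0.03322211]), 4898)
yaw -15.77718635962074 delta tool cm [21.48136925 -0.12335635 -0.37629451]
```

View pics/i.png

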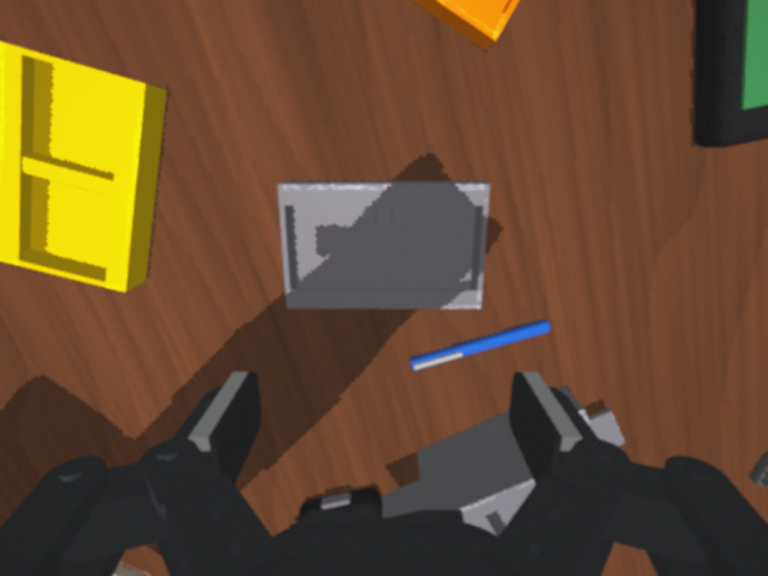

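The shallow tray is at (280..490, 183..308) in the view: centre (0.4582,0.3576), rim 0.032. I'll go down and grip it.

```bash
python3 -m pendant '[{"grip":0,"x":4,"y":-0.12,"z":-0.38,"ax":0,"ay":0,"az":0},{"grip":0,"x":8,"y":-0.12,"z":-0.38,"ax":0,"ay":0,"az":0},{"grip":0,"x":12,"y":-0.12,"z":-0.38,"ax":0,"ay":0,"az":0},{"grip":0,"x":15.5,"y":-0.12,"z":-0.38,"ax":0,"ay":0,"az":0},{"grip":0,"x":18,"y":-0.12,"z":-0.38,"ax":0,"ay":0,"az":0},{"grip":0,"x":20,"y":-0.12,"z":-0.38,"ax":0,"ay":0,"az":0},{"grip":0,"x":21,"y":-0.12,"z":-0.38,"ax":0,"ay":0,"az":0},{"grip":0,"x":21.5,"y":-0.12,"z":-0.38,"ax":0,"ay":0,"az":0},{"grip":0,"x":21.5,"y":-0.12,"z":-0.38,"ax":0,"ay":0,"az":0},{"grip":255,"x":21.5,"y":-0.12,"z":-0.38,"ax":0,"ay":0,"az":0},{"grip":255,"x":21.5,"y":-0.12,"z":-0.38,"ax":0,"ay":0,"az":0},{"grip":255,"x":21.5,"y":-0.12,"z":-0.38,"ax":0,"ay":0,"az":0},{"grip":255,"x":21.5,"y":-0.12,"z":-0.38,"ax":0,"ay":0,"az":0},{"grip":255,"x":21.5,"y":-0.12,"z":-0.38,"ax":0,"ay":0,"az":0},{"grip":255,"x":21.5,"y":-0.12,"z":-0.38,"ax":0,"ay":0,"az":0},{"grip":255,"x":21.5,"y":-0.12,"z":-0.38,"ax":0,"ay":0,"az":0},{"grip":255,"x":21.5,"y":-0.12,"z":-0.38,"ax":0,"ay":0,"az":0}]' 45
python3 - <<'E'
from h import *
s=manip.state(); print(s['ee_pos'],s['ee_rot'],s['q'])
E
```

```text
time: 9.97
ee_pos: [0.4586, 0.3579, 0.0834]
ee_rot: [[0.001, 0.962, -0.272], [0.0, -0.272, -0.962], [-1.0, 0.001, -0.0]]
wrist_force: [-1.5, 0.5, 5.6]
opening: 0.0113
[0.45855434 0.3579133  0.08343003] [[ 9.90705230e-04  9.62357275e-01 -2.71785749e-01]
 [ 3.69849720e-05 -2.71785918e-01 -9.62357737e-01]
 [-9.99999509e-01  9.43360854e-04 -3.04852487e-04]] [ 5.24970974e-01  4.81799225e-01 -2.76211946e-01  8.11909324e-01
 -4.64524958e-04  2.37101540e+00]
```

```bash
python3 -m pendant '[{"grip":255,"x":-2,"y":0,"z":0,"ax":0,"ay":0,"az":0},{"grip":255,"x":-5,"y":0,"z":0,"ax":0,"ay":0,"az":0},{"grip":255,"x":-8.5,"y":0,"z":0,"ax":0,"ay":0,"az":0},{"grip":255,"x":-12,"y":0.4,"z":0.7,"ax":-0.02,"ay":0,"az":0},{"grip":255,"x":-15,"y":1.8,"z":3,"ax":-0.08,"ay":0,"az":0},{"grip":255,"x":-17,"y":3.5,"z":6,"ax":-0.15,"ay":0,"az":0},{"grip":255,"x":-17.5,"y":5.3,"z":9.3,"ax":-0.22,"ay":0,"az":0},{"grip":255,"x":-17.5,"y":7.2,"z":12.6,"ax":-0.29,"ay":0,"az":0},{"grip":255,"x":-17.5,"y":9,"z":15.8,"ax":-0.36,"ay":0,"az":0},{"grip":255,"x":-17,"y":10.5,"z":18.5,"ax":-0.42,"ay":0,"az":0},{"grip":255,"x":-16,"y":11.8,"z":20.6,"ax":-0.47,"ay":0,"az":0},{"grip":255,"x":-15,"y":12.5,"z":21.9,"ax":-0.494,"ay":0,"az":0},{"grip":255,"x":-13.5,"y":12.69,"z":22.2,"ax":-0.494,"ay":0,"az":0},{"grip":255,"x":-12,"y":12.69,"z":22.2,"ax":-0.494,"ay":0,"az":0},{"grip":255,"x":-11,"y":12.69,"z":22.2,"ax":-0.494,"ay":0,"az":0},{"grip":255,"x":-10.2,"y":12.69,"z":22.2,"ax":-0.494,"ay":0,"az":0},{"grip":255,"x":-10.2,"y":12.69,"z":22.2,"ax":-0.494,"ay":0,"az":0},{"grip":255,"x":-10.2,"y":12.69,"z":22.2,"ax":-0.494,"ay":0,"az":0}]'
python3 - <<'E'
from h import *
s=manip.state(); R=s['ee_rot'];print(s['ee_pos'],R,s['opening'],s['time'],s['wrist_force'])
print('yaw',np.degrees(np.arctan2(R[1,1],R[0,1])),'delta tool cm',R.T@(np.array([.5204,.1098,.1734])-s['ee_pos'])*100)
d=manip.snapshot('scene'); cv2.imwrite('pics/j.png',cv2.resize(d['color'][100:300,100:400,::-1],None,fx=2.6,fy=2.6,interpolation=cv2.INTER_CUBIC))
E
```

```text
time: 11.47
ee_pos: [0.5199, 0.1101, 0.1852]
ee_rot: [[-0.0, 0.976, 0.218], [-0.0, 0.218, -0.976], [-1.0, -0.0, 0.0]]
wrist_force: [0.5, -0.5, -2.0]
opening: 0.0109
[0.51988894 0.11012417 0.18516205] [[-1.07658154e-04  9.76019316e-01  2.17683908e-01]
 [-5.09759331e-05  2.17683904e-01 -9.76019321e-01]
 [-9.99999993e-01 -1.16173079e-04  2.63180481e-05]] 0.01092811783224919 11.4667 [ 0.46887636 -0.50605284 -2.00660016]
yaw 12.573033939886402 delta tool cm [1.1762016  0.04296057 0.04273314]
```

View pics/j.png

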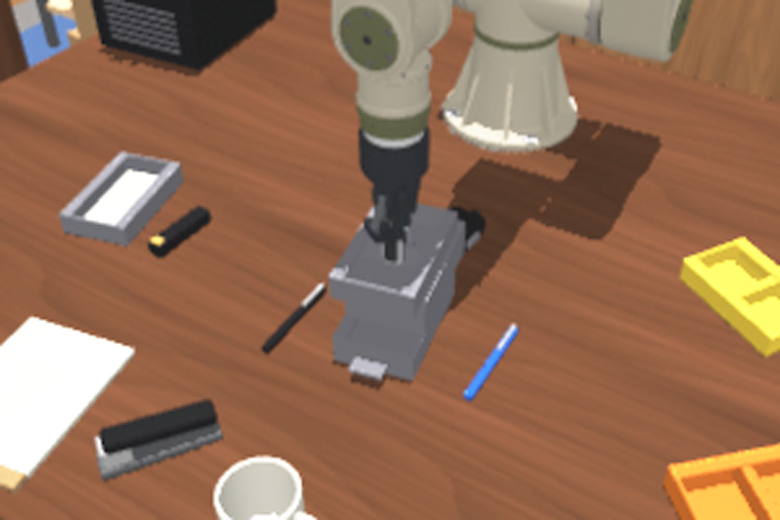

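The shallow tray hangs level, straight above the base. I'll lower it.

```bash
python3 -m pendant '[{"grip":255,"x":0.4,"y":0.04,"z":0.04,"ax":0,"ay":0,"az":0},{"grip":255,"x":0.8,"y":0.04,"z":0.04,"ax":0,"ay":0,"az":0},{"grip":255,"x":1.05,"y":0.04,"z":0.04,"ax":0,"ay":0,"az":0},{"grip":255,"x":1.15,"y":0.04,"z":0.04,"ax":0,"ay":0,"az":0},{"grip":255,"x":1.22,"y":0.04,"z":0.04,"ax":0,"ay":0,"az":0},{"grip":255,"x":1.25,"y":0.04,"z":0.04,"ax":0,"ay":0,"az":0},{"grip":255,"x":1.25,"y":0.04,"z":0.04,"ax":0,"ay":0,"az":0}]'
```

```text
time: 12.1
ee_pos: [0.5208, 0.1099, 0.1735]
ee_rot: [[0.001, 0.976, 0.218], [0.0, 0.218, -0.976], [-1.0, 0.001, 0.0]]
wrist_force: [-0.6, 0.2, -1.5]
opening: 0.0109
```

```bash
python3 -m pendant '[{"grip":255,"x":0.08,"y":0,"z":0,"ax":0,"ay":0,"az":0},{"grip":255,"x":0.13,"y":0,"z":0,"ax":0,"ay":0,"az":0},{"grip":255,"x":0.13,"y":0,"z":0,"ax":0,"ay":0,"az":0}]'
```

```text
time: 12.35
ee_pos: [0.5208, 0.1099, 0.1734]
ee_rot: [[0.002, 0.976, 0.218], [0.0, 0.218, -0.976], [-1.0, 0.002, 0.0]]
wrist_force: [-3.4, 0.2, 6.6]
opening: 0.0106
```

Contact. I'll release, rise and check.

```bash
python3 -m pendant '[{"grip":150,"x":0,"y":0,"z":0,"ax":0,"ay":0,"az":0},{"grip":80,"x":0,"y":0,"z":0,"ax":0,"ay":0,"az":0},{"grip":60,"x":0,"y":0,"z":0,"ax":0,"ay":0,"az":0},{"grip":60,"x":0,"y":0,"z":0,"ax":0,"ay":0,"az":0},{"grip":60,"x":-1,"y":0,"z":0,"ax":0,"ay":0,"az":0},{"grip":60,"x":-3,"y":0,"z":0,"ax":0,"ay":0,"az":0},{"grip":0,"x":-6,"y":0,"z":0,"ax":0,"ay":0,"az":0},{"grip":0,"x":-10,"y":0,"z":0,"ax":0,"ay":0,"az":0},{"grip":0,"x":-13,"y":0,"z":0,"ax":0,"ay":0,"az":0},{"grip":0,"x":-15,"y":0,"z":0,"ax":0,"ay":0,"az":0},{"grip":0,"x":-15,"y":0,"z":0,"ax":0,"ay":0,"az":0},{"grip":0,"x":-15,"y":0,"z":0,"ax":0,"ay":0,"az":0}]'
python3 - <<'E'
from h import *
d=manip.snapshot('wrist'); cv2.imwrite('pics/k.png',cv2.resize(d['color'][:,:,::-1],(768,576),interpolation=cv2.INTER_CUBIC))
r=rimfit(d,.115,.129,(.5204,.1098));print(r)
b=np.array([.5204,.1098]);a=np.radians(12.57);e=r[0]-b
print('along,lat mm',1000*(e@[np.cos(a),np.sin(a)]),1000*(e@[-np.sin(a),np.cos(a)]))
d=manip.snapshot('scene'); cv2.imwrite('pics/k2.png',cv2.resize(d['color'][100:300,100:400,::-1],None,fx=2.6,fy=2.6,interpolation=cv2.INTER_CUBIC))
t=manip.snapshot('top'); print(rimfit(t,.024,.040,(.59,-.26)),manip.state()['time'])
E
```

```text
time: 13.35
ee_pos: [0.5212, 0.1099, 0.3253]
ee_rot: [[0.006, 0.976, 0.218], [0.0, 0.218, -0.976], [-1.0, 0.006, 0.001]]
wrist_force: [0.9, -0.4, -0.3]
opening: 0.0855
(array([0.52119208, 0.10971976]), (160.57200622558594, 100.45137023925781), np.float32(12.556856), array([0.11871843, 0.12183508, 0.12308676]), 7041)
along,lat mm 0.755630422587632 -0.2506937352547518
(array([ 0.55171234, -0.33470947]), (90.37777709960938, 78.38884735107422), np.float32(13.931624), array([0.02623763, 0.03239784, 0.03760907]), 165) 13.5
```

View pics/k.png

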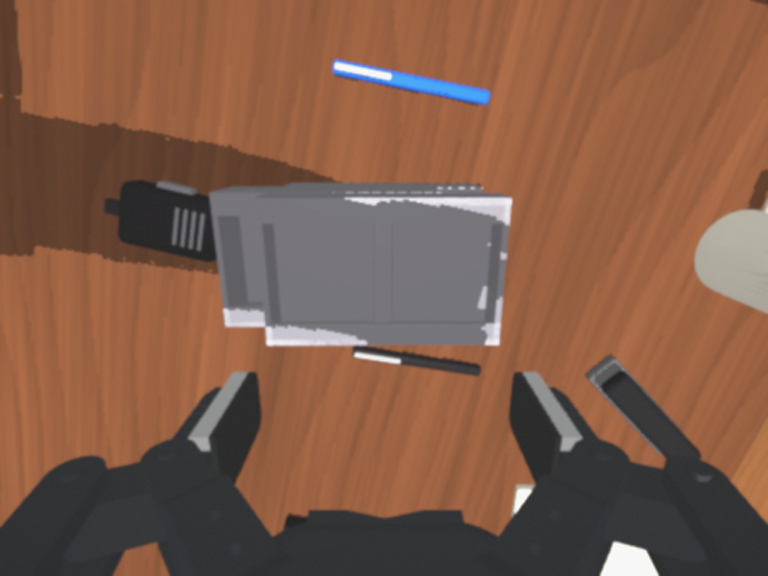

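View pics/k2.png

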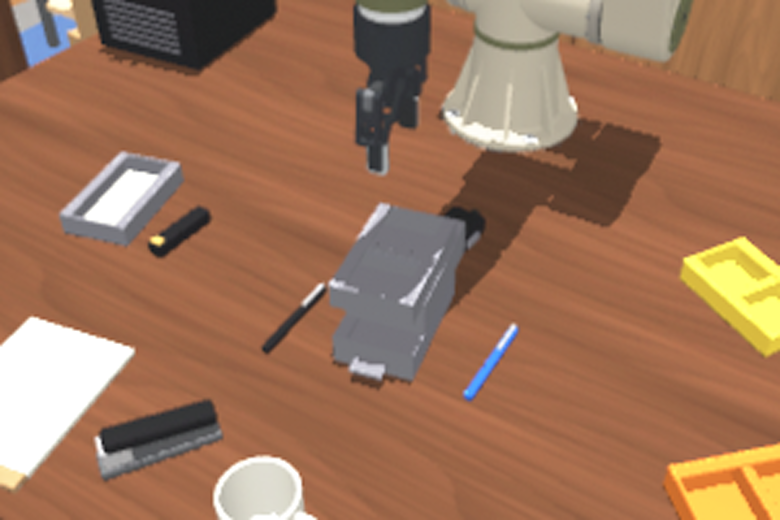

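The scene view shows the stack staggered and square, clear of the gripper, and the paper tray in its original place at (120,197). Handing in.

```bash
python3 -c "
from station import manip
print(manip.hand_in(), manip.state()['time'])"
```

```text
the job is handed in; nothing more can be done
the job is handed in; nothing more can be done
```

The staggered stack is built and handed in at about 13.5 s. I set the deep tray on the base tray's lips first, then the shallow tray on the deep one.

| Tray | Position relative to base tray | Sideways offset | Rim height | Yaw (base 12.57°) |
|---|---|---|---|---|
| Deep | 38.9 mm back from the tab | 0.2 mm | 0.090 m, level | 12.53° |
| Shallow | 0.8 mm off straight above, towards the tab | 0.3 mm | 0.122 m, level | 12.56° |

- **Contact:** each tray was lowered until light contact (under 7 N at the wrist) before release, and the gripper was well clear at the end.
- **Deep tray after stacking:** I measured its pose before adding the shallow tray. Afterwards I only saw in the pictures that the step still looked right.
- **Paper tray:** it looks untouched in the scene camera. A numeric fit of it from the top view failed because I gave a wrong search centre, so that check is by eye only.

One early move call was refused because its rows lacked some keys; the arm did not move, and I resent it.

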